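# Fetch the rear carton from the roller lane

### The arm

A 6-joint arm with a two-finger parallel gripper is mounted at the origin on the work surface. World frame = base frame: x ahead of the robot, y to its left, z up, the work surface at z = 0. Lengths are in m, angles in rad, forces in N, time in s.
With the tool pointing down it reaches from about 0.325 to 0.875 m from the base axis. Payload 4.4 kg.
Tool frame: the origin (TCP) lies midway between the tips of the shut fingers; the grasp point (between the pads) lies 19 mm behind it; z points along the fingers, x is the direction in which the jaws open and shut, and the axes are right-handed (so a half turn about z gives the same grasp; the last joint's range is limited). The gripper opens to 85 mm and grips with 20 to 120 N. Pads are 22 mm wide; open, the fingers measure 114 mm over their backs; the gripper's body (76 mm by 85 mm) begins 54 mm behind the grasp point. The pads swing forward as they close: fully open they stand 13 mm farther back than shut.
Start: joints at [-1.317, 0.207, 1.542, -0, 1.393, -0.15], TCP at [0.226, -0.529, 0.207] pointing down, gripper open.
Joint ranges: [-2.73, 2.73], [-0.86, 2.22], [0.23, 2.46], [-1.11, 4.25], [0.08, 2.63], [-2.82, 2.82]. Speed limits (rad/s): [2.79, 2.79, 3.14, 3.14, 3.14, 3.14].

### API

Orientations are given as a rotation vector (axis times angle).
In Python, from rig import sensors, eyes, manip, finder gives the robot as it stands.
- The arm moves only by the tool carry_out, never from a script. Its argument "commands" is a list that holds one entry, the list of rows, each a list of 4 numbers: the shift along the world's x, y, z in m, then the turn about the world's z in degrees. A call has exactly 8 rows; each row is the pose to reach, as a shift and turn from the pose measured when the call began; what a row does not reach only later rows make up. A row lasts 1/8 s, in which the tool goes at most 62.5 mm and 10.7 degrees, less where a joint would pass 70% of its speed; a pose out of reach is approached as far as the arm can. A call with a gripper value outside its range is refused whole. "fingers" is the finger opening in m, from 0 to 0.0854, set as the call begins (left out, the last holds). The fingers move at their own pace and stop on an object; the grip force is fixed at half the most. Time passes only in rows, so rows that repeat a pose let the fingers close, or fill a call up. It gives the time, the measured TCP pose, the force and the opening at its end, in the units of the state.
- sensors.state(): the state, without advancing time (a new reading comes with each control period).
- eyes.capture(name): name is "scene" or "top" or "wrist"; returns the picture (420x560x3 uint8, red, green, blue); there is no depth.
- eyes.get_calibration(name): a dict with "K" (3x3 intrinsics, pixels), "dist_coeffs" ([k1, k2, p1, p2, k3] as OpenCV has them; the pictures are not rectified), "R" (3x3) and "t" (3): a world point X has camera coordinates R X + t; the wrist camera has in their place "hand_eye" (4x4, takes a point from camera to tool coordinates, whose origin is the TCP and whose axes are the tool frame's). Camera axes: x right, y down, z forward; pixel columns grow to the right and rows downward; lengths in m; the calibration is good to about 2 mm. A picture is of the moment at which its call begins: read the wrist's pose just before it. get_calibration takes no time and is no camera call.
- manip.finish_job(): hands the job in, once; it reports no verdict.
Trained networks look in the newest picture that a camera, given by its name, has taken for a name from the list of things; names that differ only in an ending like _2 or _b are one class to them, and where a whole thing is asked for, a point or a joint stands for the part that bears it (a point fixed in the world has none). Each returns a list of dicts, best first, with "score" (0 to 1); they miss things now and then, are a little off and sometimes report something else, mostly with a low value. They report only what shows in the picture. A call takes as long as a camera call. They do not tell look-alikes from the thing itself.
- finder.spot_in(camera, thing): "at" ([x, y, z] in m, in world coordinates, good to about 4 mm: the middle of the surface that is visible of it).
- finder.trace(camera, thing): "mask" (420x560 bool, what is visible of it).
The state is a dict: "clock": time; "q": joint angles; "qd": joint speeds; "effort": joint torques, N m; "tcp_pos": TCP position; "tcp_rot": TCP orientation; "ft_force": force on the tool from outside, world axes, zero at the start; "ft_torque": the same for the moment, N m; "grip_width": opening from 0.0 (shut) to 1.0 (fully open).
Only numpy, scipy, OpenCV 4.12 (cv2) and the standard library are available. Lean on these libraries where they do the work, as an engineer would, in place of code of your own. Each camera call takes 0.05 s, during which the arm holds its last target.

### The job

The green carton of screws is needed for the next job, but it stands third in the roller lane, under the wire deck, behind the red and the blue carton. Take the two cartons in front of it out of the lane and stand them side by side on the black rubber mat, then stand the green carton in the yellow tray. Finally put the other two back on the rollers of the same lane so that the opened red carton ends up at the front stop, to be used up first, and the sealed blue one right behind it; never tip the opened carton, and leave the tins in the other lane, the spray can and the roll of tape where they are.

Things in the scene. Friction and masses are not known exactly. Their poses are not given: they have to be found in the camera images.
- carton_red: Opened cardboard carton, lid gone, brass screws inside, red rim and red side band; 70 x 52 x 55 mm high. Origin: centre of the underside; x along the length, y across the 52 mm width (grasp across it), z up. 0.3 to 0.55 kg. Starts in the roller lane, lengthwise, first or second from the stop.
- carton_blue: Sealed cardboard carton with blue lid and blue side band; 70 x 52 x 55 mm high. Origin: centre of the underside; x along the length, y across the 52 mm width (grasp across it), z up. 0.3 to 0.55 kg. Starts in the roller lane, lengthwise, first or second from the stop. Cartons on the rollers roll down (about 0.1 m/s) to the stop or the carton ahead, so all move up when the front one is taken.
- carton_green: Sealed cardboard carton with green lid and green side band; 70 x 52 x 55 mm high. Origin: centre of the underside; x along the length, y across the 52 mm width (grasp across it), z up. 0.3 to 0.55 kg. Starts in the roller lane, lengthwise, third from the stop, under the wire deck; the three centres start 37, 107 and 176 mm from the stop.
- rack: Fixed rack, two roller lanes falling 6 deg to the robot. Origin: bench level, under the inner face of the orange front stop, mid carton lane; x up the lane, y to the tin lane, z up. Roller tops z = 55 mm + 0.105 x, to x = 335. Channel 66 wide, 80 beyond x = 235; guides 12, stop 22 above rollers. Wire deck (z 154-162) over x 86-209; free from above: front (carton at x 37) and loading end (x 275).
- mat: Fixed black ribbed rubber bench mat, 250 (x) x 140 (y) x 4 mm thick, on the bench to one side of the rack; room for two cartons along its x (say 55 mm either side of the middle). Origin: centre of its underside.
- tray: Fixed yellow steel tray, 180 (x) x 130 (y) x 18 mm high, walls and floor 4 mm, open at the top, on the bench on the other side of the rack. Origin: centre of its underside.
- tin_front: Flat grey-lidded steel tin, 74 x 44 x 22 mm high, at the stop of the rack's other lane, whose middle is 100 mm (rack y) from that of the carton lane; leave it. Origin: centre of its underside.
- tin_back: The same kind of flat tin, second in the rack's other lane, under the wire deck; leave it. Origin: centre of its underside.
- spray_can: Upright spray can with a blue label, 66 mm diameter, 190 mm high, standing on the bench beside the far end of the rack; leave it. Origin: centre of its underside.
- tape_roll: Roll of yellow tape lying flat on the bench, 100 mm diameter, 25 mm high; leave it. Origin: centre of its underside.
Mind the look-alikes: they are no part of the job. There is more than one size of the carton_green; the job needs the largest.

How it is judged:
On the way, in this order (a step that is already met when the one before it is completed fails the run):
1. the red and the blue carton stand upright and released on the mat (x of carton_red in the frame of mat between -0.125 and 0.125 m and y of carton_red in the frame of mat between -0.07 and 0.07 m and z of carton_red in the frame of mat between -0.002 and 0.014 m and linear speed of each of carton_red, carton_blue below 0.02 m/s and angle between each of carton_red, carton_blue's own z axis and vertical below 0.2 rad and contact force between the fingers and carton_red below 0.1 N and x of carton_blue in the frame of mat between -0.125 and 0.125 m and y of carton_blue in the frame of mat between -0.07 and 0.07 m and z of carton_blue in the frame of mat between -0.002 and 0.014 m and contact force between the fingers and carton_blue below 0.1 N), for 0.2 s.
2. the green carton stands upright and released in the tray (x of carton_green in the frame of tray between -0.075 and 0.075 m and y of carton_green in the frame of tray between -0.055 and 0.055 m and z of carton_green in the frame of tray between -0.002 and 0.014 m and linear speed of carton_green below 0.02 m/s and angle between carton_green's own z axis and vertical below 0.2 rad and contact force between the fingers and carton_green below 0.1 N), for 0.2 s.
At the end, for the whole second after the job is handed in: On the rollers of the carton lane: red centred 22 to 50 mm from the stop, blue 88 to 125 mm, both within 16 mm of the lane's middle and 0.3 rad of its direction. Green on the tray's floor. All three within 0.2 rad of upright, released, slower than 20 mm/s (all of step 2 and x of carton_red in the frame of rack between 0.022 and 0.05 m and y of carton_red in the frame of rack between -0.016 and 0.016 m and z of carton_red in the frame of rack between 0.048 and 0.07 m and angle between the x axis of each of carton_red, carton_blue and the x axis of rack, either way round below 0.3 rad and linear speed of each of carton_red, carton_blue below 0.02 m/s and angle between each of carton_red, carton_blue's own z axis and vertical below 0.2 rad and contact force between the fingers and carton_red below 0.1 N and x of carton_blue in the frame of rack between 0.088 and 0.125 m and y of carton_blue in the frame of rack between -0.016 and 0.016 m and z of carton_blue in the frame of rack between 0.055 and 0.078 m and contact force between the fingers and carton_blue below 0.1 N); the robot touches nothing.
It fails at once if the opened red carton is tipped by more than 0.5 rad (angle between carton_red's own z axis and vertical above 0.5 rad).
It fails at once if a tin, the spray can or the tape roll is moved by more than 25 mm (distance of any of tin_front, tin_back, spray_can, tape_roll from where it was at the start of the episode above 0.025 m).
It also fails if it takes over 138 s, if anything falls off the work surface, if the arm or the gripper's body presses on something with over 40 N, if the wrist force passes 120 N, or if a joint passes its speed limit or range.

## Working session

There is one attempt and no reset: what is moved stays moved. The work goes in short steps, Python scripts to look and compute and a tool call to move; the robot and the scene stay as the last step left them, time stands still between calls to the robot, and variables do not carry over. Pictures are saved under pics/ and viewed, and the job is handed in when it is done.

Besides the shell and the picture viewer there is one more tool, called in YAML: its name, and indented under it one key for each argument. carry_out: Moves the arm, as the interface text tells. Its arguments: {"type":"object","properties":{"commands":{"type":"array"},"fingers":{"type":"number"}},"required":["commands"]}

```bash
mkdir -p pics; ls
python3 - <<'E'
from rig import sensors, eyes, manip, finder
import cv2
s=sensors.state();print(s)
for n in ["scene","top","wrist"]:
    im=eyes.capture(n);cv2.imwrite(f"pics/a_{n}.png",im[:,:,::-1])
    c=eyes.get_calibration(n);print(n,{k:(v.tolist() if hasattr(v,'tolist') else v) for k,v in c.items()})
    for t in ["carton_red","carton_blue","carton_green","rack","mat","tray","tin_front","spray_can","tape_roll"]:
        if n!="wrist":
            r=finder.spot_in(n,t);print(t,[([round(float(a),3) for a in d['at']],round(float(d['score']),2)) for d in r])
E
```

```text
pics
{'clock': 0.0, 'q': array([-1.31651392e+00,  2.07440665e-01,  1.54298348e+00, -5.62701451e-06,
        1.39349148e+00, -1.50492794e-01]), 'qd': array([-3.68012235e-04,  6.54494528e-04, -1.02394946e-03, -6.59220683e-04,
        8.01762160e-05, -6.36270297e-04]), 'effort': array([ 1.15933093e-03, -3.83032930e+01, -2.91595960e+01, -2.69049706e-04,
        1.04091529e-02, -1.98931320e-05]), 'tcp_pos': array([ 0.22622386, -0.52773127,  0.20560009]), 'tcp_rot': array([-2.62133487,  1.72871552,  0.00271502]), 'ft_force': array([ 0.41283525, -0.96509523,  0.62285046]), 'ft_torque': array([0.01583849, 0.03699143, 0.03136316]), 'grip_width': 0.9989395822481592}
scene {'K': [[403.4189116337261, 0.0, 274.04493694714785], [0.0, 403.4189116337261, 212.79932110305134], [0.0, 0.0, 1.0]], 'dist_coeffs': [-0.026769492054606103, 0.0, 0.0, 0.0, 0.0], 'R': [[0.8968083164890277, 0.4421362092560971, -0.01582453603632418], [0.35707675075658857, -0.744469143354089, -0.5641470452486177], [-0.26121071483618985, 0.5002811879915907, -0.8255226801224111]], 't': [-0.5416407031718705, -0.15018518662796063, 1.1
[... 1259 characters left out ...]
11], 0.18)]
mat [([0.448, -0.302, 0.005], 0.57)]
tray [([0.472, 0.281, 0.003], 0.84)]
tin_front [([0.425, 0.074, 0.079], 0.55)]
spray_can [([0.717, -0.275, 0.161], 0.96)]
tape_roll [([0.727, 0.322, 0.027], 0.93)]
wrist {'K': [[326.4656326798734, 0.0, 273.6290643678895], [0.0, 326.4656326798734, 209.81317169877556], [0.0, 0.0, 1.0]], 'dist_coeffs': [-0.06937707528776492, 0.0, 0.0, 0.0, 0.0], 'hand_eye': [[0.9999999919824232, -0.00010385459311171855, -7.245256746277187e-05, 0.00040234266575989164], [0.0001196256669235578, 0.9624309657038743, 0.27152646637851874, -0.06802415637983515], [4.153132378612102e-05, -0.2715264728687215, 0.9624309704111862, -0.16744648089087735], [0.0, 0.0, 0.0, 1.0]]}
```

View pics/a_scene.png

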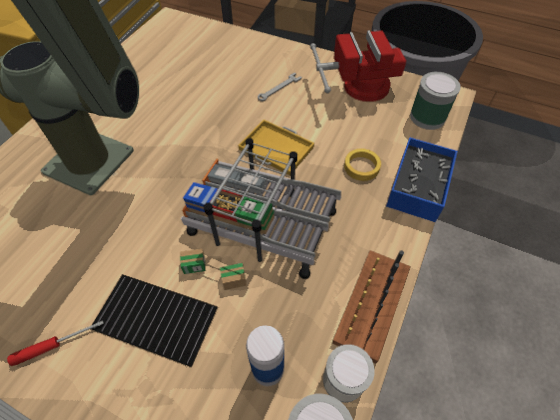

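View pics/a_top.png

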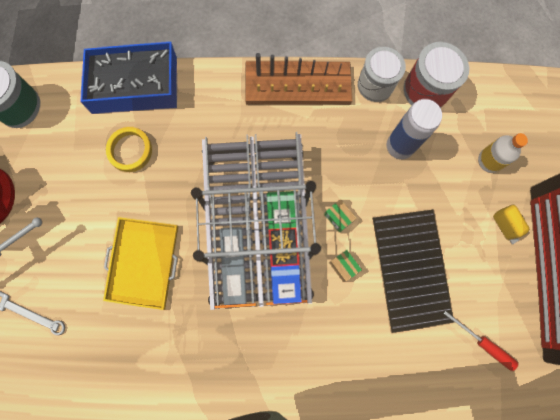

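```bash
cat > h.py <<'E'
import numpy as np, cv2
from scipy.spatial.transform import Rotation as Ro
from rig import sensors, eyes, manip, finder
def cam(n, st=None):
    c=eyes.get_calibration(n);K=np.array(c['K']);d=np.array(c['dist_coeffs'])
    if n=='wrist':
        st=st or sensors.state()
        T=np.eye(4);T[:3,:3]=Ro.from_rotvec(st['tcp_rot']).as_matrix();T[:3,3]=st['tcp_pos']
        W=np.linalg.inv(T@np.array(c['hand_eye']));return K,d,W[:3,:3],W[:3,3]
    return K,d,np.array(c['R']),np.array(c['t'])
def unproj(C,uv,z):
    K,d,R,t=C
    p=cv2.undistortPoints(np.array(uv,float).reshape(-1,1,2),K,d).reshape(-1,2)
    o=-R.T@t; r=np.c_[p,np.ones(len(p))]@R
    z=np.broadcast_to(z,len(p))
    return o+r*((z-o[2])/r[:,2])[:,None]
def proj(C,X):
    K,d,R,t=C
    return cv2.projectPoints(np.array(X,float).reshape(-1,3),cv2.Rodrigues(R)[0],t,K,d)[0].reshape(-1,2)
def tool():
    s=sensors.state();R=Ro.from_rotvec(s['tcp_rot']).as_matrix()
    return s,np.degrees(np.arctan2(R[1,0],R[0,0])),R
E
python3 - <<'E'
from h import *
s,y,R=tool();print(y,R.round(3).tolist())
im=cv2.imread('pics/a_top.png')
cv2.imwrite('pics/a_topz.png',cv2.resize(im[120:320,180:380],(800,800),interpolation=cv2.INTER_CUBIC)[:600+200][:800] [::1,::1][0:800] if 0 else cv2.resize(im[125:320,180:380],(600,585),interpolation=cv2.INTER_CUBIC))
E
```

```text
-66.80913792633613 [[0.394, -0.919, -0.0], [-0.919, -0.394, -0.0], [0.0, 0.0, -1.0]]
```

View pics/a_topz.png

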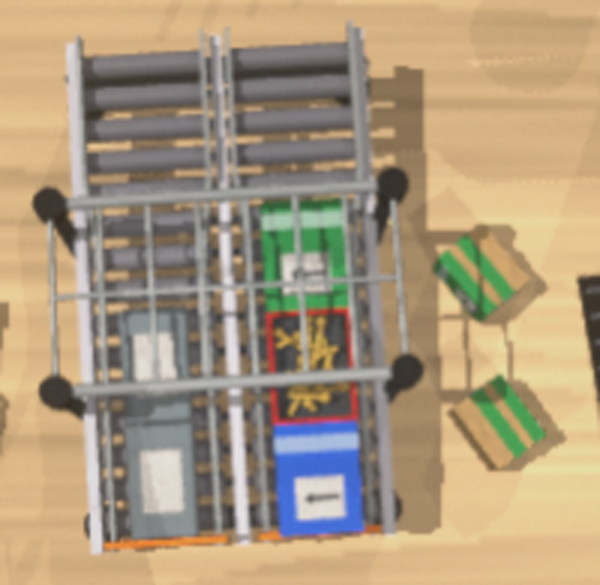

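```bash
cat > q1.py <<'E'
from h import *
from scipy.optimize import least_squares
C=cam('top')
Z=lambda l:np.array(l,float)/3+np.array([180,125])-0.33
obs={'b':(37,[(273,424),(357,421),(280,536),(362,533)]),'r':(107,[(271,311),(354,310),(278,424),(360,422)]),'g':(176,[(260,200),(344,198),(267,310),(349,308)])}
a=np.radians(6)
P=[];U=[]
for k,(x,l) in obs.items():
    for (dx,dy),u in zip([(35,26),(35,-26),(-35,26),(-35,-26)],l):
        P.append([x+dx*np.cos(a)-55*np.sin(a),dy,55+.105*x+dx*np.sin(a)+55*np.cos(a)]);U.append(Z(u))
P=np.array(P)/1e3;U=np.array(U)
def f(p,full=False):
    c,s=np.cos(p[2]),np.sin(p[2])
    X=np.c_[p[0]+c*P[:,0]-s*P[:,1],p[1]+s*P[:,0]+c*P[:,1],P[:,2]]
    return (proj(C,X)-U).ravel()
r=least_squares(f,[.38,-.03,.05]);print(r.x,np.degrees(r.x[2]),r.fun.round(1))
# mat, tray corners from top image
m=unproj(C,[(374,217),(433,211),(452,322),(393,331)],.004);print('mat',m.round(3),m.mean(0))
t=unproj(C,[(119,218),(177,222),(164,308),(106,301)],.018);print('tray',t.round(3),t.mean(0))
E
python3 q1.py
```

```text
[ 0.390816   -0.02598082  0.04609492] 2.641044316190316 [ 0.4  0.1  0.2 -0.3  0.   0.3  0.5 -0.2 -0.8  0.3 -0.9 -0.8 -1.2 -0.1
 -0.8 -0.9  1.   0.6  0.4 -0.1  0.5  0.9  0.8  0.2]
mat [[ 0.569 -0.222  0.004]
 [ 0.581 -0.355  0.004]
 [ 0.339 -0.383  0.004]
 [ 0.325 -0.253  0.004]] [ 0.45355222 -0.30321641  0.004     ]
tray [[0.567 0.327 0.018]
 [0.557 0.201 0.018]
 [0.377 0.224 0.018]
 [0.391 0.347 0.018]] [0.47299998 0.27472969 0.018     ]
```

carry_out:
  commands:
    - [[0.02,0.06,0.03,-10],[0.045,0.12,0.075,-20.6],[0.07,0.18,0.075,-20.6],[0.09,0.24,0.075,-20.6],[0.115,0.3,0.075,-20.6],[0.14,0.36,0.075,-20.6],[0.165,0.42,0.075,-20.6],[0.19,0.48,0.075,-20.6]]
  fingers: 0.0854

```text
clock: 2.05
tcp_pos: [0.404, -0.078, 0.2823]
tcp_rot: [-2.27, 2.171, -0.003]
ft_force: [0.7, -0.8, -0.3]
grip_width: 1.001
```

carry_out:
  commands:
    - [[0.0,0.02,0.0,0],[0.0,0.03,0,0],[0.0,0.03,0,0],[0.0,0.03,0,0],[0.0,0.03,0,0],[0.0,0.03,0,0],[0.0,0.03,0,0],[0.0,0.03,0,0]]

```text
clock: 3.05
tcp_pos: [0.404, -0.0481, 0.2823]
tcp_rot: [-2.27, 2.171, -0.003]
ft_force: [0.9, 0.3, 0.2]
grip_width: 0.998
```

Run:
```python
from h import *
s,y,R=tool();print(s['clock'],s['tcp_pos'],y,s['q'],s['grip_width'])
im=eyes.capture('wrist');cv2.imwrite('pics/w1.png',im[:,:,::-1])
for t in ['carton_blue','carton_red','carton_green']: print(t,[(d['at'].round(3) if hasattr(d['at'],'round') else d['at'],d['score']) for d in finder.spot_in('wrist',t)])
```

```text
3.05 [ 0.40396808 -0.04811626  0.282264  ] -87.44546712299723 [-3.31893026e-01 -2.23245399e-01  1.81318336e+00 -1.88472113e-04
  1.54981046e+00  1.19432137e+00] 0.9981114223585624
carton_blue [([0.4226, -0.0192, 0.1142], 0.63)]
carton_red [([0.4976, -0.0215, 0.1105], 0.87)]
carton_green [([0.5569, -0.0165, 0.1261], 0.86), ([0.4646, -0.1483, 0.0391], 0.62), ([0.5687, -0.1427, 0.0407], 0.6)]
```

View pics/w1.png

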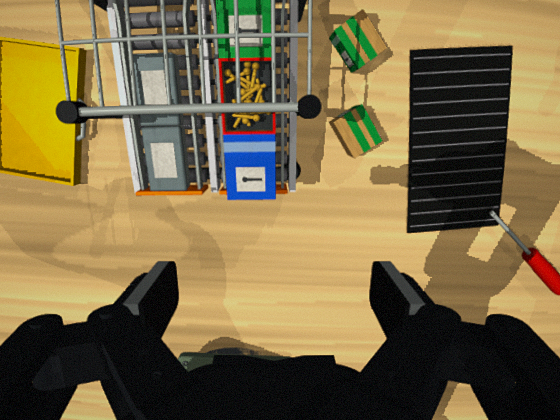

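Run:
```python
import cv2
im=cv2.imread('pics/w1.png')
cv2.imwrite('pics/w1z.png',cv2.resize(im[50:205,195:305],(550,775)[::1] if 0 else (420,592),interpolation=cv2.INTER_CUBIC))
```

```text
(no output)
```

View pics/w1z.png

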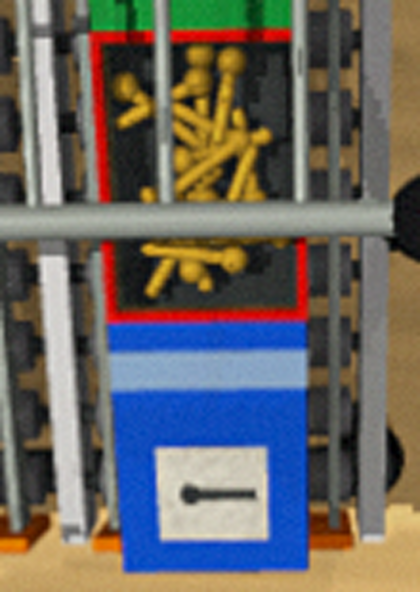

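```bash
cat > q2.py <<'E'
from h import *
from scipy.optimize import least_squares
import q1
C=cam('wrist')
Z=lambda l:np.array(l,float)/3.818+np.array([195,50])-0.4
obs=[(37,[(106,323),(308,318),(125,570),(307,568)]),(107,[(90,32),(306,30),(106,323),(308,318)])]
a=q1.a;P=[];U=[]
for x,l in obs:
    for (dx,dy),u in zip([(35,26),(35,-26),(-35,26),(-35,-26)],l):
        P.append([x+dx*np.cos(a)-55*np.sin(a),dy,55+.105*x+dx*np.sin(a)+55*np.cos(a)]);U.append(Z(u))
P=np.array(P)/1e3;U=np.array(U)
def g(p):
    c,s=np.cos(p[2]),np.sin(p[2])
    X=np.c_[p[0]+c*P[:,0]-s*P[:,1],p[1]+s*P[:,0]+c*P[:,1],P[:,2]]
    return (proj(C,X)-U).ravel()
r=least_squares(g,[.38,-.03,.05]);print('wrist',r.x,np.degrees(r.x[2]),r.fun.round(1))
r=least_squares(lambda p:np.r_[g(p),q1.f(p)],[.38,-.03,.05]);print('both',r.x,np.degrees(r.x[2]))
p=r.x
for x in (37,275):print(x,p[0]+np.cos(p[2])*x/1e3,p[1]+np.sin(p[2])*x/1e3)
m=unproj(C,[(410,50),(512,46),(504,226),(408,232)],.004);print('mat',m.round(3),m.mean(0))
E
python3 q2.py
```

```text
[ 0.390816   -0.02598082  0.04609492] 2.641044316190316 [ 0.4  0.1  0.2 -0.3  0.   0.3  0.5 -0.2 -0.8  0.3 -0.9 -0.8 -1.2 -0.1
 -0.8 -0.9  1.   0.6  0.4 -0.1  0.5  0.9  0.8  0.2]
mat [[ 0.569 -0.222  0.004]
 [ 0.581 -0.355  0.004]
 [ 0.339 -0.383  0.004]
 [ 0.325 -0.253  0.004]] [ 0.45355222 -0.30321641  0.004     ]
tray [[0.567 0.327 0.018]
 [0.557 0.201 0.018]
 [0.377 0.224 0.018]
 [0.391 0.347 0.018]] [0.47299998 0.27472969 0.018     ]
wrist [ 0.39060965 -0.02525119  0.0544628 ] 3.1204883118965485 [ 0.5 -0.4 -0.4  0.3 -0.3  0.9  0.4  0.9  0.2 -0.1 -0.4 -0.5  0.4 -0.8
 -0.4 -0.1]
both [ 0.39066002 -0.02525916  0.04869843] 2.790214395711394
37 0.4276161574971443 -0.023458028967303476
275 0.6653340003755714 -0.011872383658238814
mat [[ 0.567 -0.217  0.004]
 [ 0.585 -0.355  0.004]
 [ 0.337 -0.397  0.004]
 [ 0.322 -0.25   0.004]] [ 0.45281737 -0.30445587  0.004     ]
```

carry_out:
  commands:
    - [[0.02,0.025,-0.03,0],[0.02,0.025,-0.06,0],[0.02,0.025,-0.09,0],[0.02,0.025,-0.12,0],[0.02,0.025,-0.13,0],[0.02,0.025,-0.14,0],[0.02,0.025,-0.15,0],[0.02,0.025,-0.15,0]]
  fingers: 0.068

```text
clock: 4.25
tcp_pos: [0.4238, -0.0229, 0.132]
tcp_rot: [-2.271, 2.171, -0.002]
ft_force: [-0.1, -0.5, 1.3]
grip_width: 0.8
```

Run:
```python
from h import *
s,y,R=tool();print(s['clock'],s['tcp_pos'],y,s['grip_width'])
im=eyes.capture('wrist');cv2.imwrite('pics/w2.png',im[:,:,::-1])
```

```text
4.25 [ 0.4237745  -0.02290986  0.13200411] -87.42560547177618 0.8001145480140598
```

View pics/w2.png

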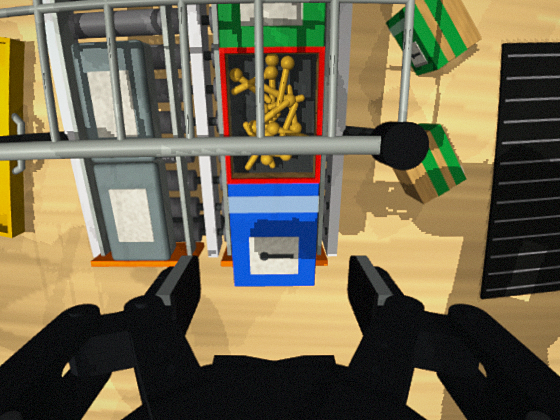

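carry_out:
  commands:
    - [[0,0,-0.015,0],[0,0,-0.03,0],[0,0,-0.04,0],[0,0,-0.048,0],[0,0,-0.052,0],[0,0,-0.055,0],[0,0,-0.055,0],[0,0,-0.055,0]]

```text
clock: 5.3
tcp_pos: [0.4245, -0.0231, 0.0778]
tcp_rot: [-2.27, 2.17, -0.004]
ft_force: [0.2, 0.2, 0.8]
grip_width: 0.795
```

carry_out:
  commands:
    - [[0,0,0,0],[0,0,0,0],[0,0,0,0],[0,0,0,0],[0,0,0,0],[0,0,0,0],[0,0,0.002,0],[0,0,0.005,0]]
  fingers: 0.03

```text
clock: 6.3
tcp_pos: [0.4242, -0.023, 0.0822]
tcp_rot: [-2.27, 2.17, -0.003]
ft_force: [2.2, -0.5, -4.7]
grip_width: 0.584
```

Run:
```python
from h import *
s,y,R=tool();print(s['clock'],s['tcp_pos'],y,s['grip_width'],s['ft_force'])
im=eyes.capture('wrist');cv2.imwrite('pics/w3.png',im[:,:,::-1])
```

```text
6.3 [ 0.42416574 -0.02298811  0.08224364] -87.42753530767739 0.5839067582360697 [ 2.24552328 -0.48952071 -4.69376569]
```

View pics/w3.png

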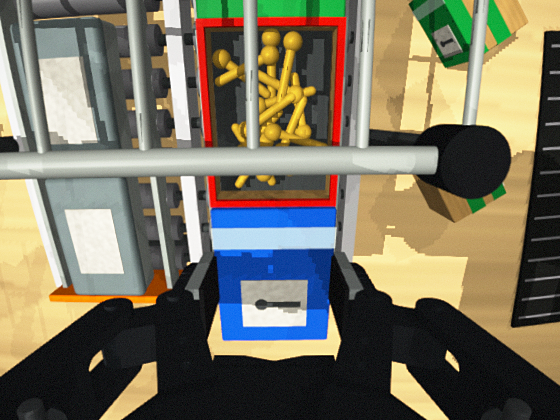

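carry_out:
  commands:
    - [[-0.003,0,0.02,0],[-0.005,0,0.06,0],[-0.005,0,0.11,0],[-0.005,0,0.155,0],[-0.005,-0.05,0.16,0],[0.0,-0.11,0.16,0],[0.03,-0.17,0.16,0],[0.06,-0.22,0.16,3]]

```text
clock: 7.35
tcp_pos: [0.4837, -0.2444, 0.2423]
tcp_rot: [-2.327, 2.11, -0.001]
ft_force: [1.2, 0.0, -2.1]
grip_width: 0.579
```

carry_out:
  commands:
    - [[0.024,-0.04,-0.02,2],[0.024,-0.053,-0.06,2],[0.024,-0.054,-0.11,2],[0.024,-0.054,-0.15,2],[0.024,-0.054,-0.17,2],[0.024,-0.054,-0.185,2],[0.024,-0.054,-0.195,2],[0.024,-0.054,-0.197,2]]

```text
clock: 8.35
tcp_pos: [0.5077, -0.2983, 0.0451]
tcp_rot: [-2.363, 2.069, -0.001]
ft_force: [0.1, -0.4, -3.6]
grip_width: 0.584
```

Run:
```python
from h import *
s,y,R=tool();print(s['clock'],s['tcp_pos'],y,s['grip_width'],s['ft_force'])
im=eyes.capture('wrist');cv2.imwrite('pics/w4.png',im[:,:,::-1])
im=eyes.capture('scene');cv2.imwrite('pics/s4.png',im[:,:,::-1])
```

```text
8.35 [ 0.50765527 -0.29832543  0.04506589] -82.40386871711138 0.5842948014393659 [ 0.11279977 -0.36497121 -3.57117501]
```

View pics/w4.png

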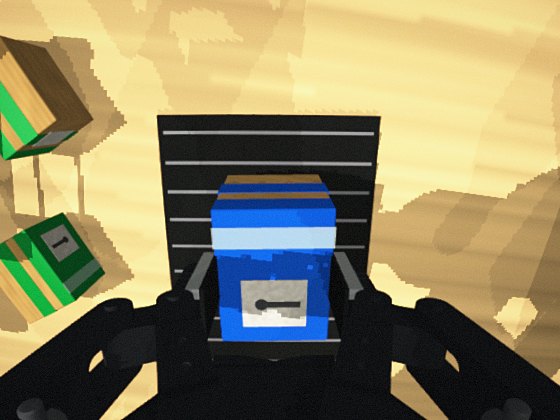

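View pics/s4.png

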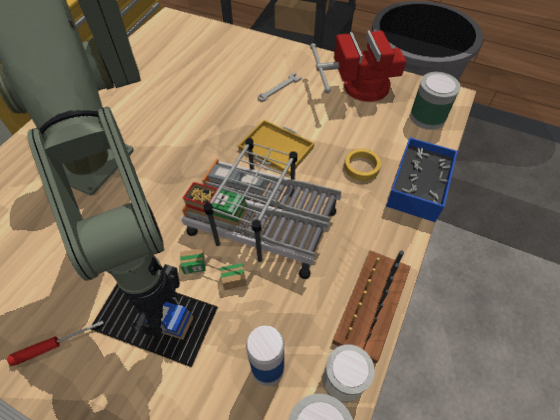

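carry_out:
  commands:
    - [[0,0,-0.006,0],[0,0,-0.011,0],[0,0,-0.015,0],[0,0,-0.017,0],[0,0,-0.019,0],[0,0,-0.02,0],[0,0,-0.02,0],[0,0,-0.02,0]]

```text
clock: 9.45
tcp_pos: [0.509, -0.2987, 0.0268]
tcp_rot: [-2.362, 2.068, -0.005]
ft_force: [1.0, 3.7, 5.2]
grip_width: 0.582
```

Contact with the mat; release and rise.

carry_out:
  commands:
    - [[0,0,0,0],[0,0,0,0],[0,0,0,0],[0,0,0.01,0],[0,0,0.04,0],[0,0,0.08,0],[0,0,0.12,0],[0,0,0.17,0]]
  fingers: 0.075

```text
clock: 10.45
tcp_pos: [0.5083, -0.2983, 0.198]
tcp_rot: [-2.362, 2.069, -0.003]
ft_force: [0.4, -0.7, 0.6]
grip_width: 0.881
```

carry_out:
  commands:
    - [[-0.02,0.06,0.04,-2],[-0.05,0.12,0.05,-5],[-0.08,0.18,0.05,-5],[-0.085,0.24,0.05,-5],[-0.085,0.276,0.02,-5],[-0.085,0.276,-0.03,-5],[-0.085,0.276,-0.07,-5],[-0.085,0.276,-0.07,-5]]
  fingers: 0.068

```text
clock: 11.45
tcp_pos: [0.4203, -0.0213, 0.1256]
tcp_rot: [2.27, -2.169, -0.007]
ft_force: [0.5, -1.1, 0.7]
grip_width: 0.796
```

Run:
```python
from h import *
s,y,R=tool();print(s['clock'],s['tcp_pos'],y,s['grip_width'],s['ft_force'])
im=eyes.capture('wrist');cv2.imwrite('pics/w5.png',im[:,:,::-1])
im=eyes.capture('scene');cv2.imwrite('pics/s5.png',im[:,:,::-1])
```

```text
11.45 [ 0.42025194 -0.0213112   0.12561625] -87.38245040703431 0.7962279594429257 [ 0.4973114  -1.06333764  0.67443253]
```

View pics/w5.png

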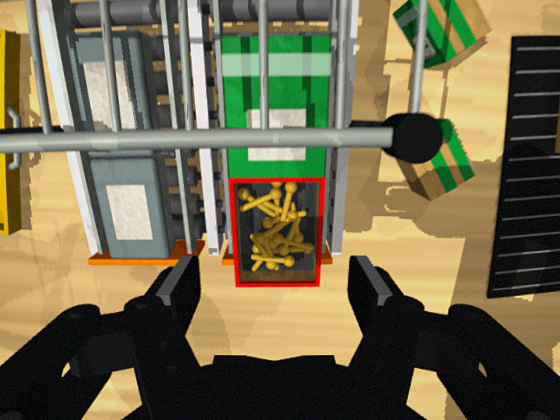

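View pics/s5.png

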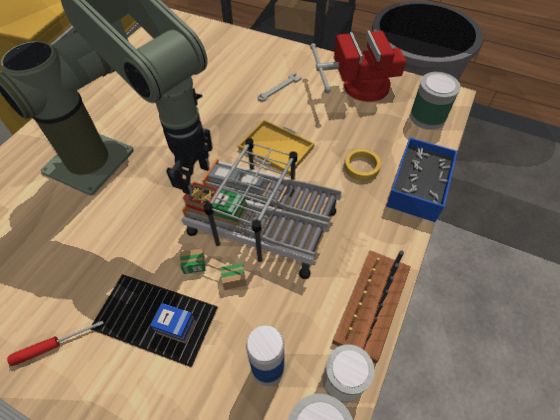

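carry_out:
  commands:
    - [[0.004,-0.0015,-0.015,0],[0.004,-0.0015,-0.028,0],[0.004,-0.0015,-0.038,0],[0.004,-0.0015,-0.044,0],[0.004,-0.0015,-0.048,0],[0.004,-0.0015,-0.049,0],[0.004,-0.0015,-0.049,0],[0.004,-0.0015,-0.049,0]]

```text
clock: 12.55
tcp_pos: [0.4285, -0.0242, 0.0806]
tcp_rot: [-2.269, 2.169, -0.007]
ft_force: [-0.4, 0.2, 0.0]
grip_width: 0.798
```

carry_out:
  commands:
    - [[0,0,0,0],[0,0,0,0],[0,0,0,0],[0,0,0,0],[0,0,0,0],[0,0,0,0],[0,0,0.002,0],[0,0,0.005,0]]
  fingers: 0.03

```text
clock: 13.55
tcp_pos: [0.4279, -0.0241, 0.0848]
tcp_rot: [-2.27, 2.169, -0.005]
ft_force: [0.6, 0.3, -6.4]
grip_width: 0.58
```

carry_out:
  commands:
    - [[-0.003,0,0.01,0],[-0.006,0,0.03,0],[-0.006,0,0.06,0],[-0.006,0,0.09,0],[-0.006,-0.01,0.12,0],[-0.006,-0.03,0.14,0],[-0.006,-0.06,0.15,0],[-0.006,-0.1,0.15,2]]

```text
clock: 14.55
tcp_pos: [0.4213, -0.1246, 0.236]
tcp_rot: [-2.31, 2.127, -0.006]
ft_force: [1.2, 0.4, -5.2]
grip_width: 0.579
```

carry_out:
  commands:
    - [[-0.005,-0.045,0.0,2],[-0.01,-0.09,0,3],[-0.02,-0.13,-0.01,3],[-0.024,-0.16,-0.03,3],[-0.024,-0.18,-0.06,3],[-0.024,-0.187,-0.09,3],[-0.024,-0.187,-0.12,3],[-0.024,-0.187,-0.14,3]]

```text
clock: 15.55
tcp_pos: [0.3952, -0.3101, 0.0939]
tcp_rot: [-2.364, 2.066, 0.003]
ft_force: [-0.1, -0.5, -5.3]
grip_width: 0.58
```

Run:
```python
from h import *
s,y,R=tool();print(s['clock'],s['tcp_pos'],y,s['grip_width'],s['ft_force'])
im=eyes.capture('wrist');cv2.imwrite('pics/w6.png',im[:,:,::-1])
im=eyes.capture('scene');cv2.imwrite('pics/s6.png',im[:,:,::-1])
```

```text
15.55 [ 0.39518185 -0.31008499  0.09389923] -82.30283207563858 0.5801508624382335 [-0.09517405 -0.46091518 -5.27239264]
```

View pics/w6.png

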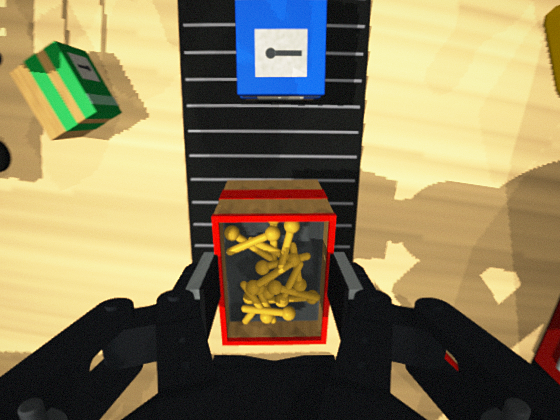

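carry_out:
  commands:
    - [[0,0,-0.015,0],[0,0,-0.03,0],[0,0,-0.042,0],[0,0,-0.052,0],[0,0,-0.058,0],[0,0,-0.062,0],[0,0,-0.065,0],[0,0,-0.066,0]]

```text
clock: 16.65
tcp_pos: [0.3963, -0.3088, 0.0289]
tcp_rot: [-2.361, 2.065, 0.005]
ft_force: [2.5, 5.7, 7.8]
grip_width: 0.583
```

Run:
```python
from h import *
s,y,R=tool();print(s['clock'],s['tcp_pos'],y,s['grip_width'],s['ft_force'])
```

```text
16.65 [ 0.39634859 -0.30880218  0.02885591] -82.33938191975545 0.5825381781671459 [2.53594122 5.73203075 7.79304856]
```

carry_out:
  commands:
    - [[0,0,0,0],[0,0,0,0],[0,0,0,0],[0,0,0.01,0],[0,0,0.04,0],[0,0,0.08,0],[0,0,0.12,0],[0,0,0.18,0]]
  fingers: 0.075

```text
clock: 17.65
tcp_pos: [0.3952, -0.3077, 0.2092]
tcp_rot: [-2.361, 2.065, 0.01]
ft_force: [0.9, -0.8, -0.7]
grip_width: 0.879
```

carry_out:
  commands:
    - [[0.01,0.06,0.02,-2],[0.02,0.12,0.02,-5],[0.028,0.18,0.02,-5],[0.028,0.24,0.02,-5],[0.028,0.287,0.0,-5],[0.028,0.287,-0.04,-5],[0.028,0.287,-0.075,-5],[0.028,0.287,-0.075,-5]]
  fingers: 0.068

```text
clock: 18.65
tcp_pos: [0.4204, -0.0198, 0.1322]
tcp_rot: [-2.271, 2.167, 0.019]
ft_force: [-0.1, -0.1, -0.2]
grip_width: 0.801
```

Run:
```python
from h import *
s,y,R=tool();print(s['clock'],s['tcp_pos'],y,s['grip_width'],s['ft_force'])
im=eyes.capture('wrist');cv2.imwrite('pics/w7.png',im[:,:,::-1])
im=eyes.capture('scene');cv2.imwrite('pics/s7.png',im[:,:,::-1])
```

```text
18.65 [ 0.42044625 -0.01983956  0.13217165] -87.32722252005654 0.8005886492517056 [-0.08842492 -0.14121514 -0.24987682]
```

View pics/w7.png

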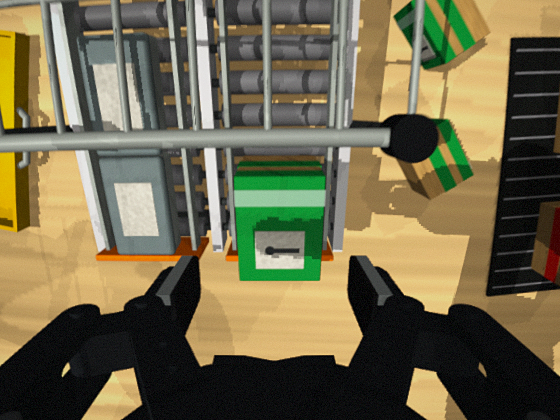

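View pics/s7.png

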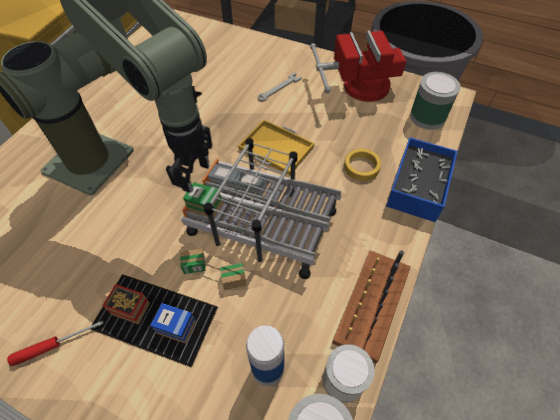

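carry_out:
  commands:
    - [[0.003,-0.0035,-0.015,0],[0.003,-0.0035,-0.028,0],[0.003,-0.0035,-0.04,0],[0.003,-0.0035,-0.048,0],[0.003,-0.0035,-0.053,0],[0.003,-0.0035,-0.055,0],[0.003,-0.0035,-0.055,0],[0.003,-0.0035,-0.055,0]]

```text
clock: 19.75
tcp_pos: [0.4272, -0.0246, 0.0807]
tcp_rot: [-2.267, 2.165, 0.007]
ft_force: [1.4, -0.2, 0.4]
grip_width: 0.796
```

carry_out:
  commands:
    - [[0,0,0,0],[0,0,0,0],[0,0,0,0],[0,0,0,0],[0,0,0,0],[0,0,0,0],[0,0,0.002,0],[0,0,0.005,0]]
  fingers: 0.03

```text
clock: 20.75
tcp_pos: [0.4268, -0.0246, 0.0852]
tcp_rot: [-2.268, 2.165, 0.008]
ft_force: [1.7, -0.3, -4.1]
grip_width: 0.582
```

carry_out:
  commands:
    - [[-0.004,0,0.02,0],[-0.006,0,0.06,0],[-0.006,0,0.11,0],[-0.006,0.01,0.15,0],[-0.006,0.06,0.155,0],[-0.006,0.12,0.155,-3],[0.01,0.18,0.155,-6],[0.03,0.24,0.155,-9]]

```text
clock: 21.75
tcp_pos: [0.4559, 0.2162, 0.2397]
tcp_rot: [-2.09, 2.339, 0.006]
ft_force: [2.3, -1.2, -2.0]
grip_width: 0.585
```

carry_out:
  commands:
    - [[0.014,0.05,0.0,0],[0.015,0.06,-0.03,0],[0.015,0.06,-0.07,0],[0.015,0.06,-0.11,0],[0.015,0.06,-0.14,0],[0.015,0.06,-0.15,0],[0.015,0.06,-0.16,0],[0.015,0.06,-0.16,0]]

```text
clock: 22.75
tcp_pos: [0.4711, 0.2761, 0.0799]
tcp_rot: [-2.09, 2.339, 0.006]
ft_force: [-0.3, 0.4, -2.8]
grip_width: 0.583
```

Run:
```python
from h import *
s,y,R=tool();print(s['clock'],s['tcp_pos'],y,s['grip_width'],s['ft_force'])
im=eyes.capture('wrist');cv2.imwrite('pics/w8.png',im[:,:,::-1])
im=eyes.capture('top');cv2.imwrite('pics/t8.png',im[:,:,::-1])
```

```text
22.75 [0.47108723 0.27611888 0.07985542] -96.45632587232005 0.5825440791030904 [-0.29771346  0.36937926 -2.84948165]
```

View pics/w8.png

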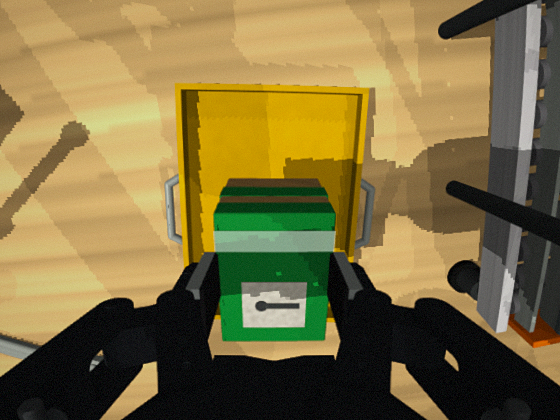

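View pics/t8.png

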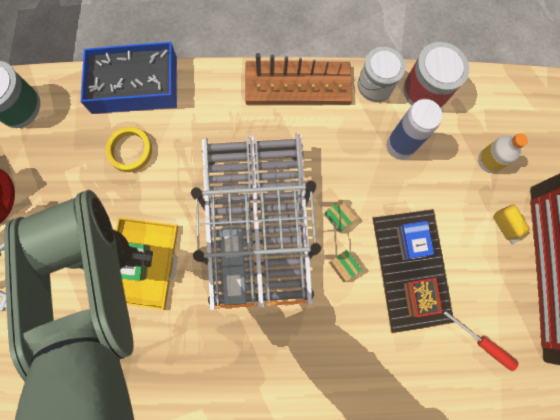

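carry_out:
  commands:
    - [[0,0,-0.015,0],[0,0,-0.028,0],[0,0,-0.038,0],[0,0,-0.044,0],[0,0,-0.048,0],[0,0,-0.051,0],[0,0,-0.052,0],[0,0,-0.052,0]]

```text
clock: 23.85
tcp_pos: [0.4729, 0.2765, 0.0298]
tcp_rot: [-2.087, 2.336, 0.003]
ft_force: [0.2, -1.5, 2.0]
grip_width: 0.579
```

carry_out:
  commands:
    - [[0,0,0,0],[0,0,0,0],[0,0,0,0],[0,0,0.01,0],[0,0,0.04,0],[0,0,0.08,0],[0,0,0.14,0],[-0.02,-0.01,0.19,0]]
  fingers: 0.07

```text
clock: 24.85
tcp_pos: [0.4541, 0.267, 0.2233]
tcp_rot: [-2.085, 2.334, 0.001]
ft_force: [-0.3, 0.0, 0.4]
grip_width: 0.82
```

Run:
```python
from h import *
s,y,R=tool();print(s['clock'],s['tcp_pos'],y,s['grip_width'],s['ft_force'])
im=eyes.capture('wrist');cv2.imwrite('pics/w9.png',im[:,:,::-1])
```

```text
24.85 [0.45411701 0.26699035 0.22326223] -96.44045877617071 0.8199953785331879 [-0.30427211  0.01485778  0.35630741]
```

View pics/w9.png

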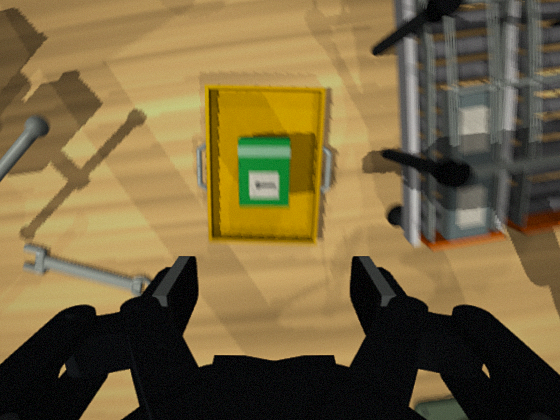

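carry_out:
  commands:
    - [[-0.02,-0.06,0.02,5],[-0.03,-0.12,0.02,10],[-0.035,-0.18,0.02,14],[-0.035,-0.24,0.02,14],[-0.035,-0.3,0.02,14],[-0.04,-0.36,0.02,14],[-0.045,-0.42,0.02,14],[-0.05,-0.48,0.02,14]]

```text
clock: 25.9
tcp_pos: [0.4047, -0.2144, 0.2514]
tcp_rot: [-2.347, 2.056, -0.003]
ft_force: [0.7, 0.2, 0.8]
grip_width: 0.821
```

carry_out:
  commands:
    - [[-0.005,-0.05,0,0],[-0.008,-0.096,-0.03,0],[-0.008,-0.096,-0.06,0],[-0.008,-0.096,-0.09,0],[-0.008,-0.096,-0.12,0],[-0.008,-0.096,-0.14,0],[-0.008,-0.096,-0.14,0],[-0.008,-0.096,-0.14,0]]

```text
clock: 26.9
tcp_pos: [0.3973, -0.311, 0.1125]
tcp_rot: [-2.348, 2.056, -0.006]
ft_force: [0.8, -0.8, -0.6]
grip_width: 0.816
```

Run:
```python
from h import *
s,y,R=tool();print(s['clock'],s['tcp_pos'],y,s['grip_width'],s['ft_force'])
im=eyes.capture('wrist');cv2.imwrite('pics/w10.png',im[:,:,::-1])
```

```text
26.9 [ 0.39727761 -0.31102553  0.11251726] -82.41608933084233 0.8162802798104591 [ 0.75389799 -0.84202776 -0.58647663]
```

View pics/w10.png

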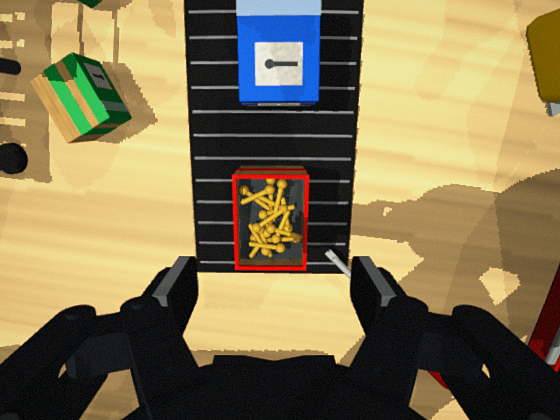

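carry_out:
  commands:
    - [[0,0.001,-0.02,0],[0,0.001,-0.04,0],[0,0.001,-0.06,0],[0,0.001,-0.072,0],[0,0.001,-0.08,0],[0,0.001,-0.085,0],[0,0.001,-0.086,0],[0,0.001,-0.086,0]]

```text
clock: 27.95
tcp_pos: [0.3978, -0.3105, 0.0272]
tcp_rot: [-2.348, 2.056, -0.008]
ft_force: [0.8, -0.1, 0.1]
grip_width: 0.82
```

carry_out:
  commands:
    - [[0,0,0,0],[0,0,0,0],[0,0,0,0],[0,0,0,0],[0,0,0,0],[0,0,0,0],[0,0,0.005,0],[0,0,0.01,0]]
  fingers: 0.03

```text
clock: 28.95
tcp_pos: [0.3971, -0.31, 0.0367]
tcp_rot: [-2.348, 2.056, -0.006]
ft_force: [-0.7, 1.0, -4.6]
grip_width: 0.572
```

Run:
```python
from h import *
s,y,R=tool();print(s['clock'],s['tcp_pos'],y,s['grip_width'],s['ft_force'])
im=eyes.capture('wrist');cv2.imwrite('pics/w11.png',im[:,:,::-1])
```

```text
28.95 [ 0.39712327 -0.310016    0.03672585] -82.40880845745487 0.5716599049777692 [-0.70359016  0.99429807 -4.55456692]
```

View pics/w11.png

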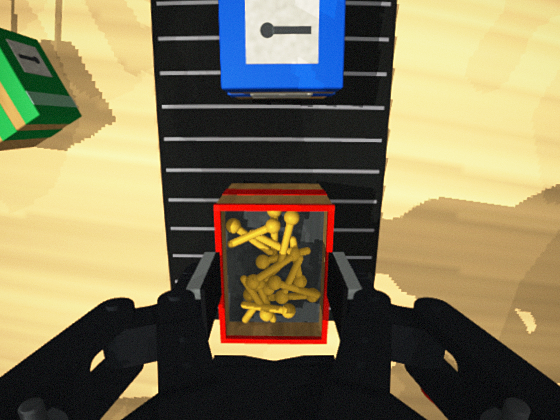

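Run:
```python
from h import *
s,y,R=tool();C=cam('wrist')
p=unproj(C,[(219,343),(327,343),(333,206),(214,206)],s['tcp_pos'][2]-.023+.055)
print(((p-s['tcp_pos'])@R).round(4))
```

```text
[[-0.0264  0.0382 -0.0325]
 [ 0.0268  0.0378 -0.033 ]
 [ 0.0262 -0.0316 -0.0317]
 [-0.0253 -0.0314 -0.0312]]
```

carry_out:
  commands:
    - [[0,0,0.03,0],[0,0,0.08,0],[0,0.02,0.13,0],[0,0.06,0.17,0],[0,0.11,0.19,-1],[0,0.16,0.19,-3],[0.01,0.21,0.19,-5],[0.024,0.25,0.19,-5]]

```text
clock: 30.0
tcp_pos: [0.421, -0.0587, 0.2272]
tcp_rot: [-2.256, 2.157, -0.01]
ft_force: [0.7, 0.2, -5.7]
grip_width: 0.577
```

carry_out:
  commands:
    - [[0.008,0.025,0,0],[0.01,0.0365,-0.01,0],[0.01,0.0365,-0.03,0],[0.01,0.0365,-0.06,0],[0.01,0.0365,-0.09,0],[0.01,0.0365,-0.11,0],[0.01,0.0365,-0.12,0],[0.01,0.0365,-0.12,0]]

```text
clock: 31.0
tcp_pos: [0.4301, -0.0224, 0.1063]
tcp_rot: [-2.257, 2.158, -0.007]
ft_force: [-0.1, 0.4, -4.7]
grip_width: 0.573
```

Run:
```python
from h import *
s,y,R=tool();print(s['clock'],s['tcp_pos'],y,s['grip_width'],s['ft_force'])
im=eyes.capture('wrist');cv2.imwrite('pics/w12.png',im[:,:,::-1])
```

```text
31.0 [ 0.43007442 -0.02239401  0.1063474 ] -87.44421235105033 0.5730752705155011 [-0.11390084  0.38139698 -4.73249043]
```

View pics/w12.png

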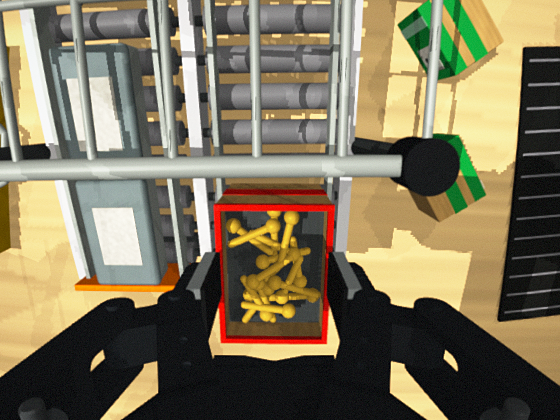

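carry_out:
  commands:
    - [[0.001,-0.001,-0.005,0],[0.001,-0.001,-0.01,0],[0.001,-0.001,-0.014,0],[0.001,-0.001,-0.017,0],[0.001,-0.001,-0.019,0],[0.001,-0.001,-0.02,0],[0.001,-0.001,-0.02,0],[0.001,-0.001,-0.02,0]]

```text
clock: 32.05
tcp_pos: [0.4322, -0.0236, 0.0874]
tcp_rot: [-2.256, 2.157, -0.01]
ft_force: [-0.1, 0.4, -5.6]
grip_width: 0.575
```

Run:
```python
from h import *
s,y,R=tool();print(s['clock'],s['tcp_pos'],y,s['grip_width'],s['ft_force'],s['ft_torque'])
im=eyes.capture('scene');cv2.imwrite('pics/s13.png',cv2.resize(im[130:280,120:320,::-1],(800,600),interpolation=cv2.INTER_CUBIC))
```

```text
32.05 [ 0.43216988 -0.02356133  0.08738888] -87.43350646664138 0.5754022203110202 [-0.08426636  0.42747684 -5.5514254 ] [-0.02362447  0.01357065  0.00962371]
```

View pics/s13.png

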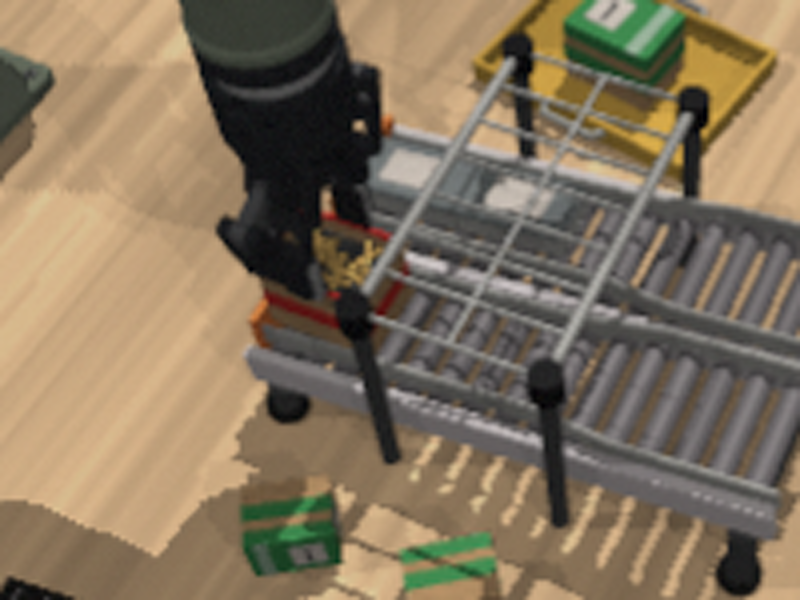

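carry_out:
  commands:
    - [[-0.001,0,-0.001,0],[-0.001,0,-0.002,0],[-0.001,0,-0.003,0],[-0.001,0,-0.004,0],[-0.001,0,-0.004,0],[-0.001,0,-0.004,0],[-0.001,0,-0.004,0],[-0.001,0,-0.004,0]]

```text
clock: 33.1
tcp_pos: [0.432, -0.0236, 0.0846]
tcp_rot: [-2.255, 2.156, -0.012]
ft_force: [-2.2, 1.5, 5.7]
grip_width: 0.573
```

carry_out:
  commands:
    - [[0,0,0,0],[0,0,0,0],[0,0,0,0],[0,0,0,0],[0,0,0,0],[0,0,0,0],[0,0,0.005,0],[0,0,0.02,0]]
  fingers: 0.066

```text
clock: 34.1
tcp_pos: [0.4312, -0.0234, 0.1047]
tcp_rot: [-2.256, 2.157, -0.009]
ft_force: [0.3, -0.3, 0.0]
grip_width: 0.766
```

carry_out:
  commands:
    - [[-0.002,0,0.03,0],[-0.004,0,0.06,0],[-0.004,0,0.09,0],[-0.004,0,0.1,0],[-0.004,0,0.1,0],[-0.004,0,0.1,0],[-0.004,0,0.1,0],[-0.004,0,0.1,0]]

```text
clock: 35.1
tcp_pos: [0.4267, -0.0233, 0.2038]
tcp_rot: [-2.257, 2.158, -0.007]
ft_force: [-0.0, 0.4, -0.9]
grip_width: 0.774
```

Run:
```python
from h import *
s,y,R=tool();print(s['clock'],s['tcp_pos'],y,s['grip_width'],s['ft_force'])
im=eyes.capture('wrist');cv2.imwrite('pics/w14.png',im[:,:,::-1])
```

```text
35.1 [ 0.42668657 -0.02329099  0.20378593] -87.43262925373085 0.7736142070172602 [-0.02762027  0.44339437 -0.90254305]
```

View pics/w14.png

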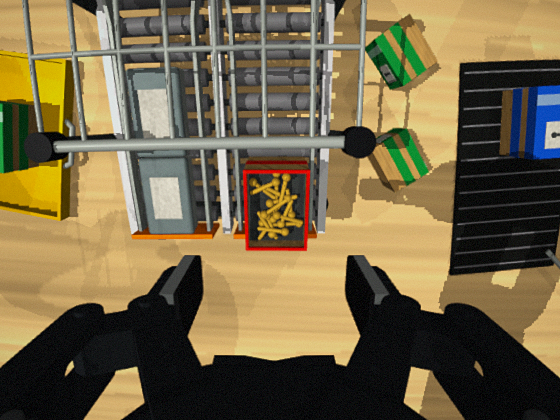

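carry_out:
  commands:
    - [[0,-0.06,0.03,0],[0.01,-0.12,0.03,3],[0.035,-0.18,0.03,5],[0.06,-0.23,0.03,5],[0.081,-0.275,0.0,5],[0.081,-0.275,-0.04,5],[0.081,-0.275,-0.08,5],[0.081,-0.275,-0.09,5]]
  fingers: 0.07

```text
clock: 36.15
tcp_pos: [0.5055, -0.2966, 0.11]
tcp_rot: [-2.348, 2.058, 0.006]
ft_force: [0.4, 0.2, 0.2]
grip_width: 0.818
```

Run:
```python
from h import *
s,y,R=tool();print(s['clock'],s['tcp_pos'],y,s['grip_width'],s['ft_force'])
im=eyes.capture('wrist');cv2.imwrite('pics/w15.png',im[:,:,::-1])
```

```text
36.15 [ 0.50546501 -0.29659901  0.11003852] -82.45484539074856 0.8183187394749664 [0.39490155 0.23512227 0.24234801]
```

View pics/w15.png

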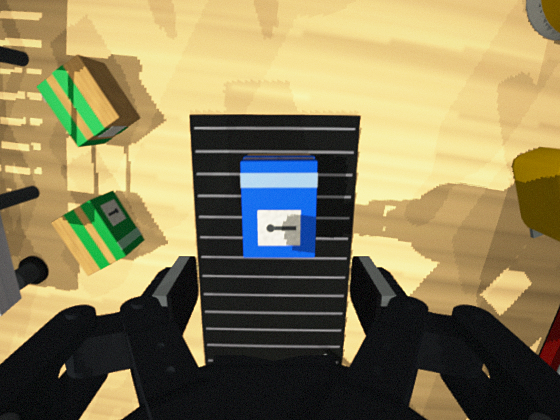

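Run:
```python
from h import *
s,y,R=tool();C=cam('wrist')
p=unproj(C,[(244,257),(316,257),(318,160),(240,160)],.059)
print(((p-s['tcp_pos'])@R).round(4), p.mean(0))
```

```text
[[-0.021   0.0293  0.0516]
 [ 0.0313  0.029   0.0508]
 [ 0.0303 -0.041   0.0518]
 [-0.0221 -0.0409  0.0525]] [ 0.51305453 -0.29989431  0.059     ]
```

carry_out:
  commands:
    - [[0.0075,-0.003,-0.01,0],[0.0075,-0.003,-0.03,0],[0.0075,-0.003,-0.055,0],[0.0075,-0.003,-0.07,0],[0.0075,-0.003,-0.078,0],[0.0075,-0.003,-0.082,0],[0.0075,-0.003,-0.083,0],[0.0075,-0.003,-0.083,0]]

```text
clock: 37.2
tcp_pos: [0.514, -0.3003, 0.0283]
tcp_rot: [-2.348, 2.057, 0.002]
ft_force: [-0.6, 0.4, 0.0]
grip_width: 0.82
```

carry_out:
  commands:
    - [[0,0,0,0],[0,0,0,0],[0,0,0,0],[0,0,0,0],[0,0,0,0],[0,0,0,0],[0,0,0.005,0],[0,0,0.01,0]]
  fingers: 0.03

```text
clock: 38.2
tcp_pos: [0.5134, -0.3, 0.038]
tcp_rot: [-2.348, 2.058, 0.004]
ft_force: [-0.4, -0.9, -2.6]
grip_width: 0.561
```

Run:
```python
from h import *
s,y,R=tool();print(s['clock'],s['tcp_pos'],y,s['grip_width'],s['ft_force'])
im=eyes.capture('top');cv2.imwrite('pics/t16.png',im[:,:,::-1])
C=cam('top');print(unproj(C,[(420,115),(428,102)],.19), finder.spot_in('top','spray_can')[:1])
```

```text
38.2 [ 0.51344258 -0.29996827  0.03795463] -82.44200292536298 0.5613899370795471 [-0.44467484 -0.87344485 -2.61793721]
[[ 0.72833951 -0.27666599  0.19      ]
 [ 0.75518598 -0.29472284  0.19      ]] [{'at': [0.7163, -0.2737, 0.1603], 'score': 0.57}]
```

View pics/t16.png

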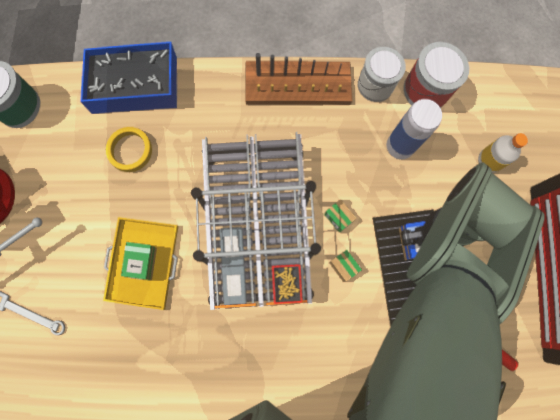

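carry_out:
  commands:
    - [[0,0,0.04,0],[0,0,0.1,0],[0,0.01,0.16,0],[0.01,0.03,0.22,0],[0.03,0.07,0.24,-1],[0.05,0.12,0.24,-3],[0.08,0.17,0.24,-5],[0.11,0.22,0.24,-5]]

```text
clock: 39.3
tcp_pos: [0.6246, -0.0791, 0.2784]
tcp_rot: [-2.256, 2.159, -0.001]
ft_force: [0.6, -0.8, -3.0]
grip_width: 0.566
```

carry_out:
  commands:
    - [[0.03,0.04,0.0,0],[0.043,0.068,-0.01,0],[0.043,0.068,-0.04,0],[0.043,0.068,-0.08,0],[0.043,0.068,-0.11,0],[0.043,0.068,-0.135,0],[0.043,0.068,-0.145,0],[0.043,0.068,-0.145,0]]

```text
clock: 40.3
tcp_pos: [0.6669, -0.011, 0.1324]
tcp_rot: [-2.256, 2.16, 0.002]
ft_force: [-1.2, -0.4, -2.2]
grip_width: 0.567
```

Run:
```python
from h import *
s,y,R=tool();print(s['clock'],s['tcp_pos'],y,s['grip_width'],s['ft_force'])
im=eyes.capture('wrist');cv2.imwrite('pics/w17.png',im[:,:,::-1])
im=eyes.capture('scene');cv2.imwrite('pics/s17.png',cv2.resize(im[100:325,110:410,::-1],(800,600),interpolation=cv2.INTER_CUBIC))
```

```text
40.3 [ 0.66694347 -0.01103655  0.13243572] -87.48692419789192 0.5672991996385166 [-1.19152709 -0.44009713 -2.2266483 ]
```

View pics/w17.png

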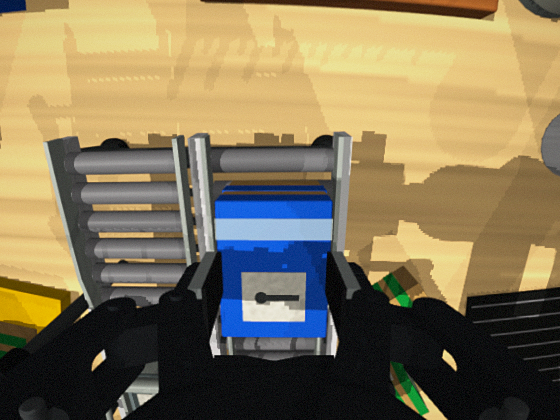

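View pics/s17.png

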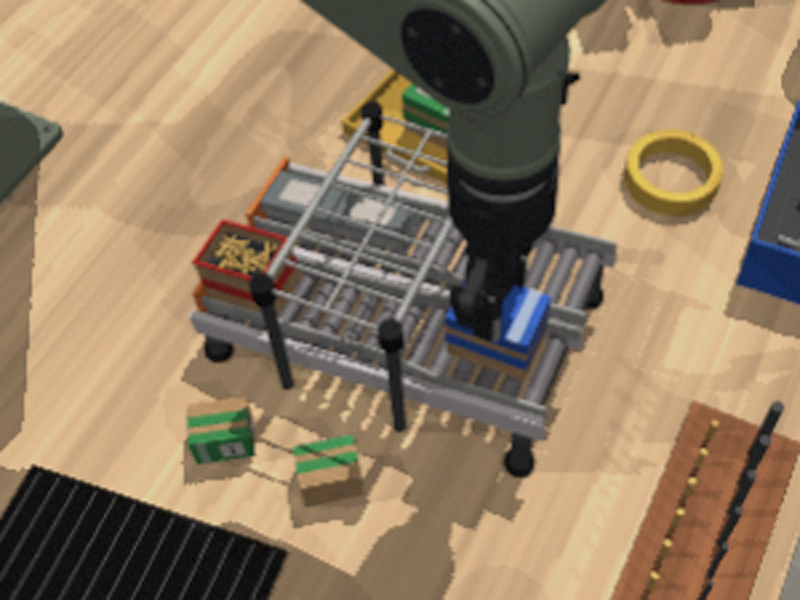

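carry_out:
  commands:
    - [[0,-0.0015,-0.005,0],[0,-0.0015,-0.01,0],[0,-0.0015,-0.014,0],[0,-0.0015,-0.017,0],[0,-0.0015,-0.019,0],[0,-0.0015,-0.021,0],[0,-0.0015,-0.021,0],[0,-0.0015,-0.021,0]]

```text
clock: 41.4
tcp_pos: [0.6687, -0.0127, 0.1139]
tcp_rot: [-2.255, 2.158, -0.004]
ft_force: [-0.1, -0.4, -2.2]
grip_width: 0.564
```

carry_out:
  commands:
    - [[-0.001,0,-0.001,0],[-0.001,0,-0.002,0],[-0.001,0,-0.003,0],[-0.001,0,-0.004,0],[-0.001,0,-0.005,0],[-0.001,0,-0.005,0],[-0.001,0,-0.005,0],[-0.001,0,-0.005,0]]

```text
clock: 42.4
tcp_pos: [0.6689, -0.0128, 0.111]
tcp_rot: [-2.253, 2.156, -0.008]
ft_force: [-1.6, 0.9, 6.0]
grip_width: 0.565
```

Contact; release, wait, rise straight up.

carry_out:
  commands:
    - [[0,0,0,0],[0,0,0,0],[0,0,0,0],[0,0,0,0],[0,0,0,0],[0,0,0.005,0],[0,0,0.02,0],[0,0,0.05,0]]
  fingers: 0.07

```text
clock: 43.4
tcp_pos: [0.6679, -0.0126, 0.1609]
tcp_rot: [-2.254, 2.157, -0.004]
ft_force: [1.4, 0.6, 0.3]
grip_width: 0.818
```

carry_out:
  commands:
    - [[0,0,0.05,0],[0,0,0.1,0],[0,0,0.13,0],[-0.02,-0.02,0.13,0],[-0.05,-0.06,0.13,0],[-0.1,-0.09,0.13,0],[-0.15,-0.12,0.13,0],[-0.2,-0.15,0.13,0]]

```text
clock: 44.4
tcp_pos: [0.4666, -0.1636, 0.2925]
tcp_rot: [-2.255, 2.157, -0.009]
ft_force: [0.1, -1.5, 1.5]
grip_width: 0.813
```

carry_out:
  commands:
    - [[-0.02,-0.04,0,0],[-0.03,-0.1,0,0],[-0.03,-0.16,0,0],[-0.03,-0.22,0,0],[-0.03,-0.22,0,0],[-0.03,-0.22,0,0],[-0.03,-0.22,0,0],[-0.03,-0.22,0,0]]

```text
clock: 45.4
tcp_pos: [0.4371, -0.3823, 0.2932]
tcp_rot: [-2.257, 2.155, -0.01]
ft_force: [0.5, 0.6, -0.2]
grip_width: 0.819
```

Run:
```python
from h import *
s,y,R=tool();print(s['clock'],s['tcp_pos'],y,s['grip_width'],s['ft_force'])
im=eyes.capture('top');cv2.imwrite('pics/t18.png',cv2.resize(im[125:320,180:380,::-1],(600,585),interpolation=cv2.INTER_CUBIC));cv2.imwrite('pics/t18f.png',im[:,:,::-1])
im=eyes.capture('scene');cv2.imwrite('pics/s18.png',im[:,:,::-1])
```

```text
45.4 [ 0.43705778 -0.38231817  0.29316077] -87.35173326123176 0.8191259627185056 [ 0.49173633  0.56895337 -0.21841616]
```

View pics/t18.png

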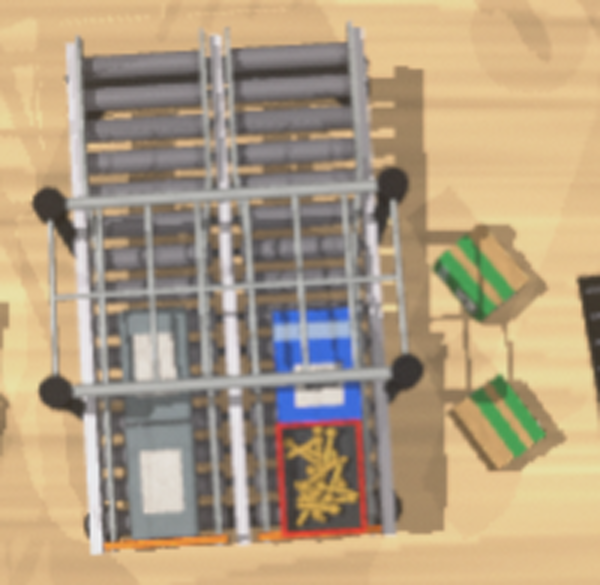

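View pics/s18.png

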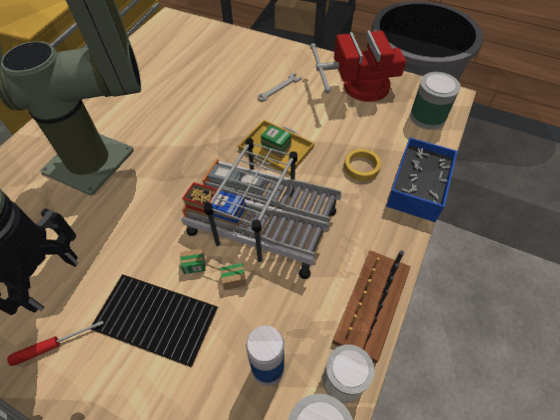

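Run:
```python
from h import *
print(manip.finish_job())
```

```text
the job is handed in; nothing more can be done
None
```

The job is done and handed in at about 45 s of the 138 s allowed.

- **Moves:** I stood the blue carton and then the red one on the mat, and stood the large green carton in the tray. I put red back at the front stop and set blue down at the loading end, from where it rolled down to red.
- **Last pictures (top and scene):**
  - Red is at the stop and blue is right behind it, both in line with the lane. They fall within about 2 mm of where the first two cartons stood at the start, judged by eye from the image corners, not by a new fit.
  - Green stands upright in the tray.
  - The tins, spray can, tape roll and small green look-alikes appear where they were.
- **Forces and tilt:** The gripper was open and clear of everything when I handed in. The end-of-call wrist readings stayed around 10 N or less. I kept the tool pointing straight down while carrying red, so it should never have tilted more than about the 6° of the lane.
- **Checks that failed or disagreed:** None failed. The mat's angle came out at about 7° from the top camera and 8.6° from the wrist camera, which made no difference to the placing.

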